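Crank the slide carriage to the tall index pin

TASK

On the desk stands a small screw stage: a handwheel with a crank handle drives a carriage along a scale, and two index marks are clamped on that scale. Take the crank handle and turn the handwheel until the carriage's pointer stands level with the tall ball-headed pin (not the low stud), then let go of the handle. Do not push the carriage itself.

Things in the scene. Friction and masses are not known exactly. Their poses are not given: they have to be found in the camera images.
- crank_handle: Upright black round handle on the handwheel, 22 mm in diameter and 42 mm tall, free to spin on its own pin, so a gripper that holds it need not turn while going round. Origin at its centre, half-way up (its own yaw means nothing). It stands 38 mm from the wheel's axis; its centre is 97 mm above the desk and its foot about 2 mm above the wheel's rim, which is 74 mm above the desk. Turning takes about 4 N at the handle and the wheel stays where it is left.
- wheel_hub (a point): Hub of the flat steel handwheel (104 mm across), on its vertical axis, 75 mm above the desk, at one end of the 130 x 300 mm stage. One turn moves the carriage 40 mm: clockwise from above drives it away from the wheel. The marks are 0.5 to 1.6 turns off. A fixed 0.49 m tall microscope stands to the right, 0.63 m ahead of the robot and 0.08 m right: pass it on the robot's side.
- carriage: White block (86 mm across, 55 mm along the travel) carrying a glass slide. Origin at the tip of its dark pointer, which points over the scale bar on the side of the stage that faces the robot, 38 mm above the desk. Its +y axis is the direction of travel away from the handwheel, x points across, from the scale to the carriage. Its top is about 57 mm above the desk.
- tall_pin: The target mark: steel pin 45 mm tall with a 12 mm ball on top, fixed on a 20 x 10 mm clamp on the scale bar. Origin at the foot of the clamp, on the middle line of the bar, 30 mm above the desk and 9 mm out from the pointer's tip across the travel. The ball's top is 75 mm above the desk. The other mark on the bar is the same clamp with only a stud 10 mm high; it can be on either side of the pointer.

How it is judged:
By the outcome, as a careful person would: the job done as asked, in the order asked, and still so for the second after the job is handed in, with the robot touching nothing.
It also fails if it takes over 48 s, if anything falls off the work surface, if the arm or the gripper's body presses on something with over 40 N, if the wrist force passes 120 N, or if a joint passes its speed limit or range.

ROBOT

A 7-joint arm with a two-finger parallel gripper is mounted at the origin on a cart in front of the work surface, level with it; the furniture and walls round the work are solid. World frame = base frame: x ahead of the robot, y to its left, z up, the work surface at z = 0. Lengths are in m, angles in rad, forces in N, time in s.
With the tool pointing down it reaches from about 0.4 to 0.85 m from the base axis. Payload 6.9 kg.
Tool frame: the origin (TCP) lies at the very end of the fingers, on their centre line; the grasp point (between the pads) lies 19 mm behind it; z points along the fingers, x is the direction in which the jaws open and shut, and the axes are right-handed (so a half turn about z gives the same grasp; the last joint's range is limited). The gripper opens to 85 mm and grips with 20 to 120 N. Pads are 22 mm wide; open, the fingers measure 114 mm over their backs; the gripper's body (76 mm by 85 mm) begins 54 mm behind the grasp point. The pads swing forward as they close: fully open they stand 13 mm farther back than shut.
Start: joints at [1.321, 0.507, -0.238, 1.5, 0.126, 1.149, -0.155], TCP at [0.218, -0.586, 0.231] pointing down, gripper open.
Joint ranges: [-3.08, 3.08], [-0.24, 2.05], [-1.43, 1.35], [0, 2.5], [-1.52, 4.66], [0.17, 1.96], [-2.89, 2.89]. Speed limits (rad/s): [2.39, 2.39, 3.14, 3.14, 3.14, 3.14, 3.14].

INTERFACE

Orientations are given as a 3x3 rotation matrix whose columns are the frame's x, y, z axes.
In Python, from workcell import telemetry, viewer, r gives the robot as it stands. The module is installed in compiled form; this text tells all that it offers.
- The arm moves only by the tool step_arm, never from a script. Its argument "series" is text: rows parted by semicolons, each of 6 numbers parted by spaces: the shift along the tool's x, y, z in m, then the turn, a rotation vector about the tool's x, y, z in rad. A call has 1 to 8 rows; each row shifts and turns the commanded pose from where the row before left it, along the tool's axes as they then stand; what a row does not reach is not made up. A row lasts 1/10 s, in which the tool goes at most 50 mm and 8.59 degrees, less where a joint would pass 70% of its speed; a pose out of reach is approached as far as the arm can. A call is refused whole if a number of a shift passes 0.05 or a number of a turn 0.15, either way. A call with a gripper value outside its range is refused whole. "claw" is the closure, from 0 (fully open) to 1 (shut), set as the call begins (left out, the last holds). The fingers move at their own pace and stop on an object; the grip force is fixed at half the most. Time passes only in rows, so rows that do not move let the fingers close. It gives the time, the measured TCP pose, the force and the opening at its end, in the units of the state.
- telemetry.read_state(): the state, without advancing time (a new reading comes with each control period).
- viewer.capture(name): name is "scene" or "top"; returns (picture, depth): 400x640x3 uint8, blue, green, red; 400x640 float32, m along the optical axis (not along the pixel's ray), 0 where there is no reading.
- viewer.camera_info(name): a dict with "fx", "fy", "cx", "cy" (pixels), "rvec" (rotation vector, rad) and "tvec" (3), from world to camera coordinates, as OpenCV has them. Camera axes: x right, y down, z forward; pixel columns grow to the right and rows downward; lengths in m; the calibration is good to about 2 mm. A picture is of the moment at which its call begins. camera_info takes no time and is no camera call.
- r.close_job(): hands the job in, once; it reports no verdict.
The state is a dict: "time": time; "qpos": joint angles; "qvel": joint speeds; "tau": joint torques, N m; "position": TCP position; "orientation": TCP orientation; "contact_force": force on the tool from outside, world axes, zero at the start; "torque": the same for the moment, N m; "grip_width": opening from 0.0 (shut) to 1.0 (fully open).
Only numpy, scipy, OpenCV 4.12 (cv2) and the standard library are available. Lean on these libraries where they do the work, as an engineer would, in place of code of your own. Each camera call takes 0.05 s, during which the arm holds its last target. There are 200 camera calls.

## Working session

There is one attempt and no reset: what is moved stays moved. The work goes in short steps, Python scripts to look and compute and a tool call to move; the robot and the scene stay as the last step left them, time stands still between calls to the robot, and variables do not carry over. Pictures are saved under pics/ and viewed, about 8 in all and at most 12, crops included, and the job is handed in when it is done.

Besides the shell and the picture viewer there is one more tool, called after "Call:" by a JSON object that holds its "method" and its "body", one argument or row to a line. step_arm: Moves the arm, as the interface text tells. Its arguments: {"type":"object","properties":{"series":{"type":"string"},"claw":{"type":"number"}},"required":["series"]}

```bash
mkdir -p pics; cat > h.py <<'E'
import numpy as np,cv2
from workcell import telemetry, viewer, r
def cam(n):
    c=viewer.camera_info(n);R=cv2.Rodrigues(np.array(c['rvec'],float))[0];return c,R,np.array(c['tvec'],float).ravel()
def cloud(n,d):
    c,R,t=cam(n);v,u=np.indices(d.shape)
    P=np.stack([(u-c['cx'])/c['fx']*d,(v-c['cy'])/c['fy']*d,d],-1)
    return (P-t)@R
def proj(n,p):
    c,R,t=cam(n);q=R@np.array(p)+t;return c['fx']*q[0]/q[2]+c['cx'],c['fy']*q[1]/q[2]+c['cy']
def atz(n,u,v,z):
    c,R,t=cam(n);ray=R.T@np.array([(u-c['cx'])/c['fx'],(v-c['cy'])/c['fy'],1]);o=-R.T@t
    return o+ray*(z-o[2])/ray[2]
def grab(n,f):
    b,d=viewer.capture(n);cv2.imwrite(f'pics/{f}.png',b);np.save(f'{f}.npy',d);return b,d
E
python3 - <<'E'
from h import *
for n in('scene','top'):
    grab(n,n+'0');c,R,t=cam(n);print(n,c['fx'],-R.T@t,R[2])
s=telemetry.read_state();print(s['time'],s['position'],s['orientation'],s['grip_width'])
E
```

```text
scene 503.449024148027 [ 0.398051   -0.46301007  0.46502049] [ 0.11797211  0.88395679 -0.45244114]
top 421.5380228731021 [0.40948362 0.28588655 0.93235962] [ 0.11468478 -0.00632969 -0.99338177]
0.1 [ 0.21752747 -0.58545711  0.2305518 ] [[ 3.48374785e-01 -9.37355165e-01 -5.51550453e-04]
 [-9.37354044e-01 -3.48375221e-01  1.44979699e-03]
 [-1.55112120e-03  1.19253332e-05 -9.99998797e-01]] 0.9997303207593677
```

View pics/top0.png

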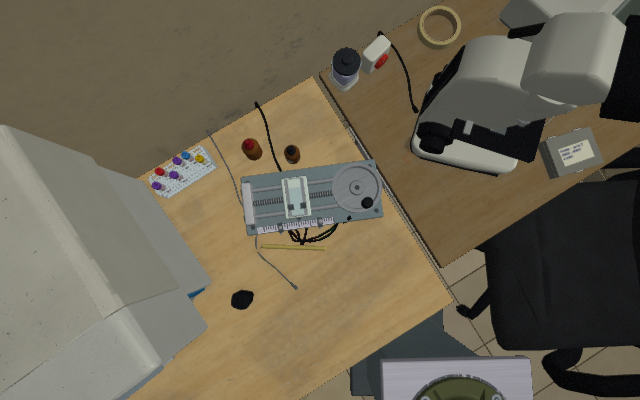

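View pics/scene0.png

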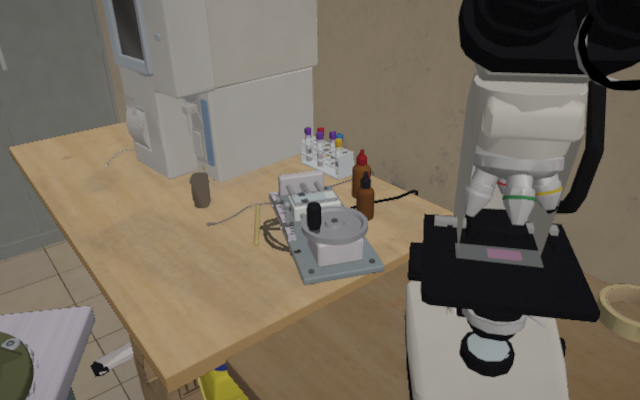

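The top view shows the wheel at about (357,187), the handle at (367,203), and the carriage at (297,197). The scale runs from about (250,232) to (335,220). I need close crops of these.

```bash
python3 - <<'E'
from h import *
a=cv2.imread('pics/top0.png')[150:250,230:390];b=cv2.imread('pics/scene0.png')[165:285,255:395]
cv2.imwrite('pics/c1.png',cv2.resize(a,(800,500),interpolation=cv2.INTER_CUBIC))
cv2.imwrite('pics/c2.png',cv2.resize(b,(700,600),interpolation=cv2.INTER_CUBIC))
P=cloud('top',np.load('top0.npy'))
for z0,z1,n in((.066,.084,'rim'),(.105,.125,'handle'),(.05,.062,'carr')):
    m=(P[...,2]>z0)&(P[...,2]<z1);m[:,:240]=0;m[:150]=0;m[240:]=0;m[:,390:]=0
    q=P[m];print(n,len(q),np.median(q,0),q.min(0),q.max(0))
print(atz('top',367,203,.118),atz('top',357,187,.075),atz('scene',314,206,.118))
print(P[170:225:6,297].round(3))
E
```

```text
rim 1960 [0.5187312  0.21028637 0.07148182] [0.44439723 0.15570818 0.06605382] [0.60076374 0.43831497 0.08325974]
handle 97 [0.48141808 0.19066372 0.1167395 ] [0.47163552 0.1809462  0.10512922] [0.4912911  0.19990813 0.12053854]
carr 1531 [0.50094384 0.34396341 0.05520773] [0.4447283  0.30317471 0.05001581] [0.60209469 0.44745127 0.06176279]
[0.4791863  0.19116182 0.118     ] [0.51625286 0.20547452 0.075     ] [0.48085722 0.180074   0.118     ]
[[0.564 0.331 0.018]
 [0.551 0.331 0.013]
 [0.532 0.329 0.055]
 [0.519 0.329 0.056]
 [0.507 0.33  0.056]
 [0.494 0.33  0.056]
 [0.482 0.33  0.057]
 [0.469 0.33  0.057]
 [0.458 0.331 0.04 ]
 [0.445 0.332 0.029]]
```

View pics/c1.png

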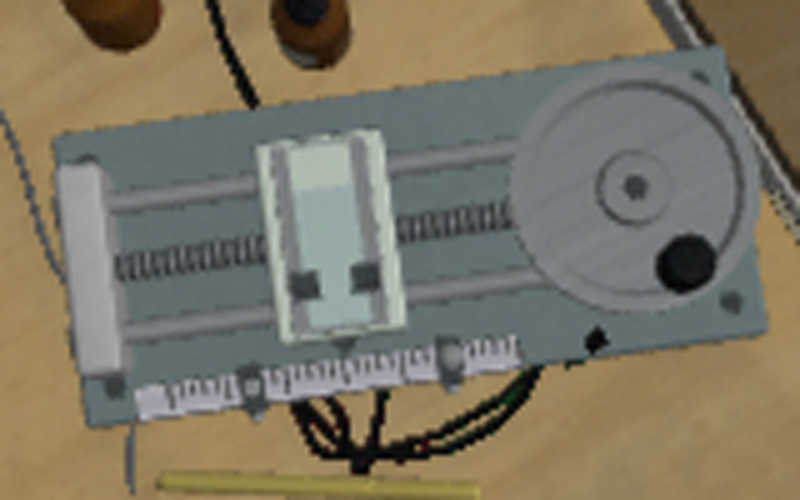

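View pics/c2.png

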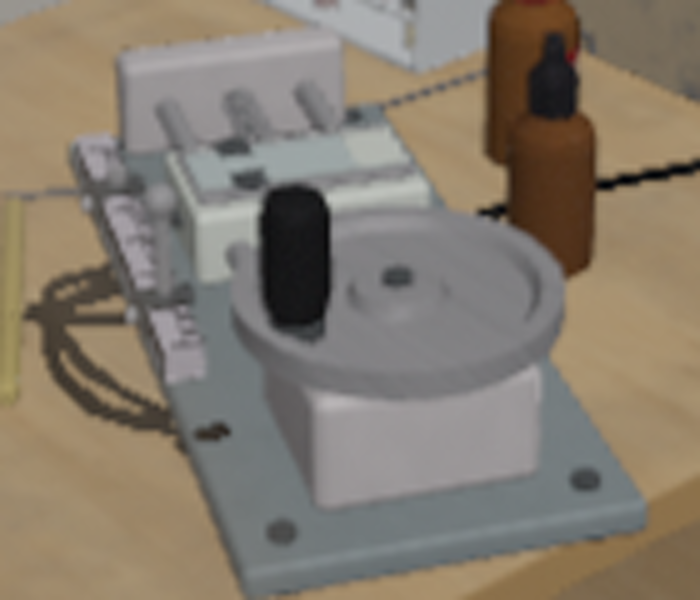

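The ball-headed pin is on the wheel side of the pointer: ball at c1 (453,355) and c2 (160,200). The stud is on the far side, at c1 (252,388). The pointer tip is near c1 (347,347).

```bash
python3 - <<'E'
from h import *
def f(x,y,s=5,ox=230,oy=150): return ox+(x+.5)/s-.5, oy+(y+.5)/s-.5
W=lambda x,y,z:atz('top',*f(x,y),z)
hub=W(636,187,.077);rimc=W(636,193,.074)
ball=W(453,355,.069);clamp=W(453,386,.036);tip=W(347,349,.038);stud=W(252,388,.04);h=W(686,263,.118)
# plate edges direction
e1=W(90,425,.012);e2=W(765,330,.012);d=e1-e2;print('edge dir',d/np.linalg.norm(d),np.linalg.norm(d))
s1=W(120,267,.04);print('screw dir',(s1-hub)[:2]/np.linalg.norm((s1-hub)[:2]))
d=d/np.linalg.norm(d)
x=np.array([d[1],-d[0],0])
for n,p in dict(hub=hub,rimc=rimc,ball=ball,tip=tip,stud=stud,h=h).items(): print(n,p.round(4),'along',((p-hub)@d).round(4),'across',((p-hub)@x).round(4))
bs=atz('scene',255+160/5,165+200/5,.069);print('ball scene',bs, (bs-hub)@d)
P=cloud('top',np.load('top0.npy'));C=cloud('scene',np.load('scene0.npy'))
print('depths ball',P[220:223,319:323,2].round(3))
# carriage top edges
m=(abs(P[...,2]-.056)<.006);m[:,:278]=0;m[:,315:]=0;m[:172]=0;m[222:]=0
q=P[m]-hub;a=q@d;b=q@x;print('carr along',np.percentile(a,[1,50,99]),'across',np.percentile(b,[1,99]))
m=C[...,2]>.105;m[:200]=0;m[230:]=0;m[:,:300]=0;m[:,330:]=0
print('scene handle',np.median(C[m],0))
E
```

```text
edge dir [-0.11572876  0.99328085  0.        ] 0.29682032133314595
screw dir [-0.11242968  0.99365968]
hub [0.516  0.2061 0.077 ] along 0.0 across 0.0
rimc [0.5139 0.2059 0.074 ] along 0.0 across -0.0021
ball [0.4495 0.2825 0.069 ] along 0.0836 across -0.0572
tip [0.4545 0.3273 0.038 ] along 0.1275 across -0.047
stud [0.4389 0.3675 0.04  ] along 0.1693 across -0.0579
h [0.4808 0.1915 0.118 ] along -0.0104 across -0.0367
ball scene [0.44846549 0.2825767  0.069     ] 0.08380856481660433
depths ball [[0.075 0.074 0.074 0.071]
 [0.076 0.077 0.076 0.07 ]
 [0.073 0.074 0.073 0.03 ]]
carr along [0.10132627 0.1276255  0.1543167 ] across [-0.04104582  0.0418679 ]
scene handle [0.47987771 0.18326327 0.11387822]
```

```bash
python3 - <<'E'
from h import *
print('base px',proj('top',[0,0,0]),proj('scene',[.218,-.586,.23]),proj('top',[.218,-.586,.23]))
Q=np.concatenate([cloud(n,np.load(n+'0.npy'))[np.load(n+'0.npy')>0] for n in('top','scene')])
for z0,z1 in((-.1,.05),(.05,.15),(.15,.25),(.25,.35),(.35,.5),(.5,.8)):
  print(z0)
  for y0 in np.arange(-.7,.3,.1):
    m=(Q[:,2]>z0)&(Q[:,2]<z1)&(Q[:,1]>y0)&(Q[:,1]<y0+.1)&(Q[:,0]>-.1)
    if m.sum()>3:print('  y',round(y0,1),m.sum(),'x',np.percentile(Q[m,0],[0.5,99]).round(3),end='')
  print()
m=(Q[:,2]>.1)&(Q[:,1]<.1)&(Q[:,1]>-.4);print('scope ymax',np.percentile(Q[m,1],[1,50,99.5]))
E
```

```text
base px (np.float64(460.3064434197516), np.float64(434.24337781479835)) (np.float64(3635.83850452029), np.float64(-5754.397562751523)) (np.float64(861.1002582636243), np.float64(346.7242484487688))
-0.1
  y -0.6 11 x [0.569 0.621]  y -0.5 1512 x [0.032 0.661]  y -0.4 2441 x [0.037 0.702]  y -0.3 3556 x [0.48  0.681]  y -0.2 5986 x [0.068 0.958]  y -0.1 21819 x [0.079 0.954]  y -0.0 35315 x [0.074 0.942]  y 0.1 31241 x [0.043 0.919]  y 0.2 22190 x [0.112 0.839]
0.05
  y -0.5 8 x [0.871 0.882]  y -0.4 634 x [0.848 0.893]  y -0.3 621 x [0.855 0.888]  y -0.2 6273 x [0.548 0.906]  y -0.1 7856 x [0.553 0.729]  y -0.0 3664 x [0.577 0.935]  y 0.1 7016 x [0.468 0.923]  y 0.2 3830 x [0.445 0.863]
0.15
  y -0.2 6358 x [0.544 0.698]  y -0.1 12332 x [0.549 0.721]  y -0.0 2992 x [0.583 0.922]  y 0.1 2896 x [0.868 0.922]  y 0.2 1053 x [0.807 0.864]
0.25
  y -0.2 6583 x [0.61  0.679]  y -0.1 9153 x [0.59  0.688]  y -0.0 4318 x [0.62 0.71]  y 0.1 1032 x [0.876 0.912]  y 0.2 50 x [0.808 0.818]
0.35
  y -0.3 580 x [0.545 0.614]  y -0.2 13815 x [0.541 0.673]  y -0.1 12198 x [0.557 0.696]  y -0.0 68 x [0.619 0.706]
0.5

scope ymax [-0.26687996 -0.08995159  0.07588949]
```

Call:
{"method": "step_arm", "body": {
  "series": "-0.03 0 0 0 0 0;-0.045 0 0 0 0 0;-0.045 0 0 0 0 0;-0.045 0 0 0 0 0;-0.04 0 0 0 0 0;-0.002 -0.03 0 0 0 -0.07;-0.002 -0.042 0 0 0 -0.1;-0.002 -0.042 0 0 0 -0.1",
  "claw": 0
}}

```text
time: 0.9
position: [0.2472, -0.3389, 0.2315]
orientation: [[0.587, -0.809, 0.0], [-0.809, -0.587, -0.001], [0.001, 0.0, -1.0]]
contact_force: [1.1, -0.5, 0.1]
grip_width: 1.001
```

Call:
{"method": "step_arm", "body": {
  "series": "-0.002 -0.042 0 0 0 -0.1;-0.002 -0.042 0 0 0 -0.1;-0.002 -0.042 0 0 0 -0.1;-0.002 -0.042 0 0 0 -0.1;-0.002 -0.042 0 0 0 -0.1;-0.002 -0.042 0 0 0 -0.1;-0.002 -0.042 0 0 0 -0.1;-0.002 -0.042 0 0 0 -0.1"
}}

```text
time: 1.7
position: [0.4174, -0.058, 0.2312]
orientation: [[0.99, -0.141, 0.0], [-0.141, -0.99, 0.0], [0.0, -0.0, -1.0]]
contact_force: [0.4, 0.6, -0.6]
grip_width: 0.995
```

Call:
{"method": "step_arm", "body": {
  "series": "0 -0.045 0 0 0 -0.142;0 -0.04 0 0 0 0;0 -0.04 0 0 0 0;0.019 -0.04 0 0 0 0;0.019 -0.04 0 0 0 0;0.019 -0.04 0 0 0 0;0 0 0 0 0 0;0 0 0 0 0 0"
}}

```text
time: 2.5
position: [0.4805, 0.1856, 0.2306]
orientation: [[1.0, -0.0, -0.002], [-0.0, -1.0, 0.0], [-0.002, -0.0, -1.0]]
contact_force: [-0.7, 0.5, -1.2]
grip_width: 1.0
```

```bash
python3 - <<'E'
from h import *
b,d=grab('top','top1');b2,d2=grab('scene','scene1')
a=cv2.resize(b[130:250,230:430],(500,300),interpolation=cv2.INTER_CUBIC)
c=cv2.resize(b2[100:290,220:420],(316,300),interpolation=cv2.INTER_CUBIC)
cv2.imwrite('pics/v1.png',np.hstack([a[:, :480],c]))
print(telemetry.read_state()['position'])
E
```

```text
[0.48063247 0.1833811  0.23084205]
```

View pics/v1.png

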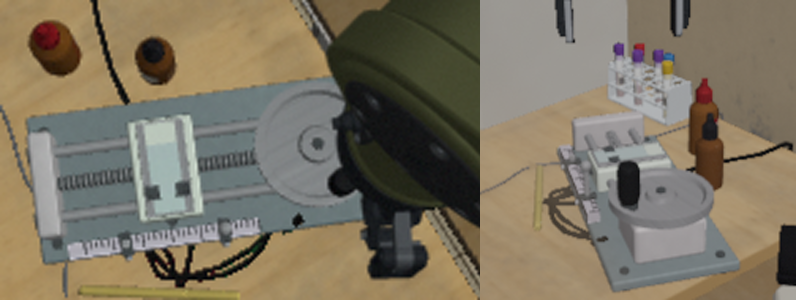

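Call:
{"method": "step_arm", "body": {
  "series": "0 -0.007 0.03 0 0 0;0 0 0.035 0 0 0;0 0 0.035 0 0 0;0 0 0.03 0 0 0;0 0 0.017 0 0 0;0 0 0 0 0 0;0 0 0 0 0 0"
}}

```text
time: 3.3
position: [0.4813, 0.1906, 0.0849]
orientation: [[1.0, -0.005, 0.0], [-0.005, -1.0, -0.0], [0.0, 0.0, -1.0]]
contact_force: [0.9, -0.4, 0.1]
grip_width: 1.002
```

```bash
python3 - <<'E'
from h import *
b2,d2=grab('scene','scene2');b,d=grab('top','top2')
c=cv2.resize(b2[130:280,230:400],(510,450),interpolation=cv2.INTER_CUBIC)
cv2.imwrite('pics/v2.png',c)
print(telemetry.read_state()['position'],telemetry.read_state()['contact_force'])
E
```

```text
[0.48185311 0.19142518 0.08561389] [ 0.31262336 -0.71089874  0.24215682]
```

View pics/v2.png

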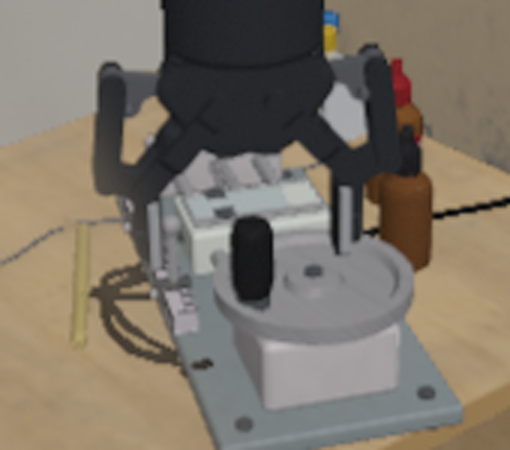

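```bash
python3 - <<'E'
from h import *
for p in([.4393,.1914,.098],[.5243,.1914,.098],[.4818,.1914,.118],[.4818,.1914,.097]):
  u,v=proj('scene',p);print(p,(u-230)*3,(v-130)*3)
C=cloud('scene',np.load('scene2.npy'))
print(C[207:217:3,340:350:3].round(3).tolist())
for v in range(202,228,5):print(C[v,308:322:3].round(3).tolist())
T=cloud('top',np.load('top2.npy'));print(proj('top',[.481,.191,.118]))
m=(T[...,2]>.105)&(T[...,2]<.122)&(abs(T[...,1]-.19)<.03)&(abs(T[...,0]-.481)<.02);print(m.sum(),T[m].min(0) if m.any() else'',T[m].max(0) if m.any() else '')
E
```

```text
[0.4393, 0.1914, 0.098] 166.79364729486394 260.0706383177579
[0.5243, 0.1914, 0.098] 335.27587712664905 245.22960461177934
[0.4818, 0.1914, 0.118] 250.6910521030931 217.1709623126408
[0.4818, 0.1914, 0.097] 251.6392430487988 254.3499989970205
[[[0.522, 0.196, 0.104], [0.524, 0.18, 0.112], [0.528, 0.178, 0.113], [0.534, 0.184, 0.109]], [[0.523, 0.196, 0.098], [0.524, 0.179, 0.107], [0.529, 0.183, 0.105], [0.546, 0.241, 0.072]], [[0.531, 0.239, 0.069], [0.524, 0.18, 0.102], [0.529, 0.181, 0.101], [0.545, 0.235, 0.07]], [[0.529, 0.229, 0.069], [0.533, 0.228, 0.069], [0.538, 0.226, 0.07], [0.543, 0.225, 0.07]]]
[[0.488, 0.315, 0.054], [0.478, 0.195, 0.117], [0.483, 0.195, 0.117], [0.487, 0.193, 0.117], [0.509, 0.315, 0.052]]
[[0.472, 0.184, 0.115], [0.477, 0.182, 0.116], [0.481, 0.182, 0.115], [0.485, 0.181, 0.116], [0.491, 0.188, 0.111]]
[[0.472, 0.184, 0.107], [0.477, 0.184, 0.106], [0.481, 0.181, 0.107], [0.485, 0.181, 0.107], [0.49, 0.186, 0.104]]
[[0.472, 0.184, 0.098], [0.476, 0.179, 0.101], [0.48, 0.179, 0.1], [0.485, 0.181, 0.099], [0.49, 0.186, 0.095]]
[[0.472, 0.183, 0.09], [0.476, 0.181, 0.091], [0.48, 0.18, 0.091], [0.485, 0.181, 0.09], [0.49, 0.186, 0.087]]
[[0.472, 0.186, 0.08], [0.476, 0.182, 0.082], [0.48, 0.183, 0.081], [0.484, 0.179, 0.082], [0.492, 0.199, 0.07]]
(np.float64(367.049407831164), np.float64(202.06668541727757))
0
```

The picture shows the handle at (252,260) between the open fingers at (155,230) and (345,215). Depth confirms it: the fingers' and the handle's front faces are both at y ≈ 0.180. Closing.

Call:
{"method": "step_arm", "body": {
  "series": "0 0 0 0 0 0;0 0 0 0 0 0;0 0 0 0 0 0;0 0 0 0 0 0;0 0 0 0 0 0;0 0 0 0 0 0;0 0 0 0 0 0;0 0 0 0 0 0",
  "claw": 1
}}

```text
time: 4.2
position: [0.4819, 0.1921, 0.0848]
orientation: [[1.0, -0.003, 0.002], [-0.003, -1.0, 0.001], [0.002, -0.001, -1.0]]
contact_force: [2.2, -0.2, 5.5]
grip_width: 0.241
```

```bash
cat > arc.py <<'E'
from h import *
import sys
# rows for CCW arc about hub; tool x=+X, y=-Y
a0,a1,n=map(float,sys.argv[1:4]);n=int(n)
a=np.radians(np.linspace(a0,a1,n+1));p=.038*np.stack([np.cos(a),-np.sin(a)],1)
print(';'.join(f'{x:.4f} {y:.4f} 0 0 0 0' for x,y in np.diff(p,axis=0)))
E
python3 - <<'E'
from h import *
s=telemetry.read_state();print(s['grip_width'],s['position'],s['contact_force'])
d=s['position'][:2]-np.array([.516,.206]);print(np.linalg.norm(d),np.degrees(np.arctan2(d[1],d[0])))
E
for i in 0 1 2 3; do python3 arc.py $((-157+i*96)) $((-61+i*96)) 8;done
```

```text
0.24060384277005498 [0.48194878 0.19207991 0.08478241] [ 2.2399413  -0.18524954  5.53396459]
0.036786611583837024 -157.76532286134216
0.0039 0.0069 0 0 0 0;0.0052 0.0060 0 0 0 0;0.0063 0.0048 0 0 0 0;0.0072 0.0034 0 0 0 0;0.0077 0.0018 0 0 0 0;0.0079 0.0001 0 0 0 0;0.0078 -0.0015 0 0 0 0;0.0073 -0.0031 0 0 0 0
0.0065 -0.0046 0 0 0 0;0.0054 -0.0058 0 0 0 0;0.0041 -0.0068 0 0 0 0;0.0026 -0.0075 0 0 0 0;0.0010 -0.0079 0 0 0 0;-0.0007 -0.0079 0 0 0 0;-0.0023 -0.0076 0 0 0 0;-0.0039 -0.0069 0 0 0 0
-0.0052 -0.0060 0 0 0 0;-0.0063 -0.0048 0 0 0 0;-0.0072 -0.0034 0 0 0 0;-0.0077 -0.0018 0 0 0 0;-0.0079 -0.0001 0 0 0 0;-0.0078 0.0015 0 0 0 0;-0.0073 0.0031 0 0 0 0;-0.0065 0.0046 0 0 0 0
-0.0054 0.0058 0 0 0 0;-0.0041 0.0068 0 0 0 0;-0.0026 0.0075 0 0 0 0;-0.0010 0.0079 0 0 0 0;0.0007 0.0079 0 0 0 0;0.0023 0.0076 0 0 0 0;0.0039 0.0069 0 0 0 0;0.0052 0.0060 0 0 0 0
```

Call:
{"method": "step_arm", "body": {
  "series": "0.0039 0.0069 0 0 0 0;0.0052 0.0060 0 0 0 0;0.0063 0.0048 0 0 0 0;0.0072 0.0034 0 0 0 0"
}}

```text
time: 4.6
position: [0.5038, 0.1717, 0.0848]
orientation: [[1.0, -0.002, 0.0], [-0.002, -1.0, 0.002], [0.0, -0.002, -1.0]]
contact_force: [-1.0, 8.1, 6.1]
grip_width: 0.242
```

Call:
{"method": "step_arm", "body": {
  "series": "0.0077 0.0018 0 0 0 0;0.0079 0.0001 0 0 0 0;0.0078 -0.0015 0 0 0 0;0.0073 -0.0031 0 0 0 0;0.0065 -0.0046 0 0 0 0;0.0054 -0.0058 0 0 0 0;0.0041 -0.0068 0 0 0 0;0.0026 -0.0075 0 0 0 0"
}}

```text
time: 5.4
position: [0.553, 0.1962, 0.0847]
orientation: [[1.0, -0.004, -0.001], [-0.004, -1.0, -0.002], [-0.001, 0.002, -1.0]]
contact_force: [-3.0, -2.9, 12.8]
grip_width: 0.244
```

Call:
{"method": "step_arm", "body": {
  "series": "0.0010 -0.0079 0 0 0 0;-0.0007 -0.0079 0 0 0 0;-0.0023 -0.0076 0 0 0 0;-0.0039 -0.0069 0 0 0 0;-0.0052 -0.0060 0 0 0 0;-0.0063 -0.0048 0 0 0 0;-0.0072 -0.0034 0 0 0 0;-0.0077 -0.0018 0 0 0 0"
}}

```text
time: 6.2
position: [0.5226, 0.2451, 0.0848]
orientation: [[1.0, -0.003, 0.003], [-0.003, -1.0, 0.002], [0.003, -0.003, -1.0]]
contact_force: [4.5, 2.9, 4.1]
grip_width: 0.239
```

Call:
{"method": "step_arm", "body": {
  "series": "-0.0079 -0.0001 0 0 0 0;-0.0078 0.0015 0 0 0 0;-0.0073 0.0031 0 0 0 0;-0.0065 0.0046 0 0 0 0;-0.0054 0.0058 0 0 0 0;-0.0041 0.0068 0 0 0 0;-0.0026 0.0075 0 0 0 0;-0.0010 0.0079 0 0 0 0"
}}

```text
time: 7.0
position: [0.4786, 0.2075, 0.0848]
orientation: [[1.0, -0.003, 0.001], [-0.003, -1.0, 0.001], [0.001, -0.001, -1.0]]
contact_force: [3.3, 3.9, 4.3]
grip_width: 0.238
```

```bash
python3 - <<'E'
from h import *
b,d=grab('top','top3')
cv2.imwrite('pics/v3.png',cv2.resize(b[150:250,230:390],(800,500),interpolation=cv2.INTER_CUBIC))
s=telemetry.read_state();print(s['time'],s['position'],s['contact_force'])
E
```

```text
7.05 [0.47872563 0.20571623 0.08469589] [-0.40384789  0.24961304 11.59298154]
```

View pics/v3.png

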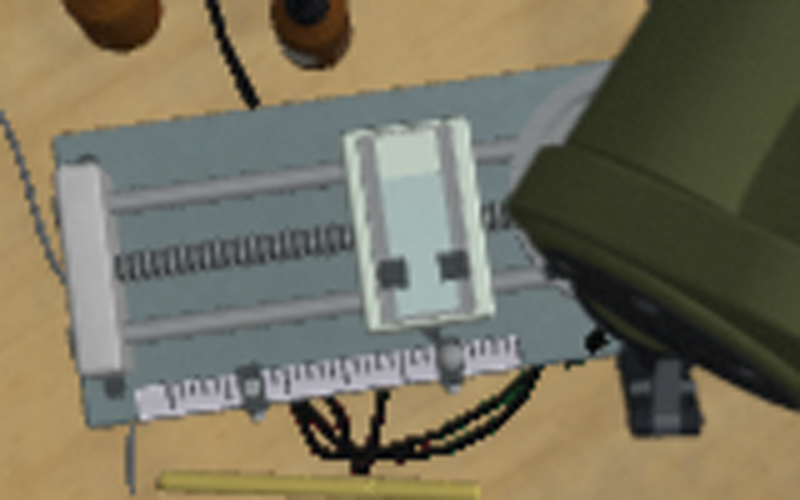

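```bash
python3 - <<'E'
from h import *
def crop(n):return cv2.resize(cv2.imread(f'pics/{n}.png')[205:235,285:335],(800,480),interpolation=cv2.INTER_CUBIC)
cv2.imwrite('pics/v4.png',np.vstack([crop('top0')[:290],crop('top3')[:290]]))
hub=np.array([.516,.2061,0]);d=np.array([-.1145,.9934,0]);x=np.array([d[1],-d[0],0])
for n in('top0','top3'):
  P=cloud('top',np.load(n+'.npy'));b=cv2.imread(f'pics/{n}.png')
  q=P-hub;a=q@d;c=q@x
  m=(abs(P[...,2]-.057)<.006)&(abs(c)<.035)&(a>.05)&(a<.17);m[:,:275]=0;m[:,335:]=0
  print(n,np.percentile(a[m],[0.5,50,99.5]),a[m].mean(),m.sum())
E
```

```text
top0 [0.10134079 0.12720666 0.15452092] 0.12725811594350184 803
top3 [0.0642015  0.09079832 0.11691134] 0.09068157657081911 789
```

View pics/v4.png

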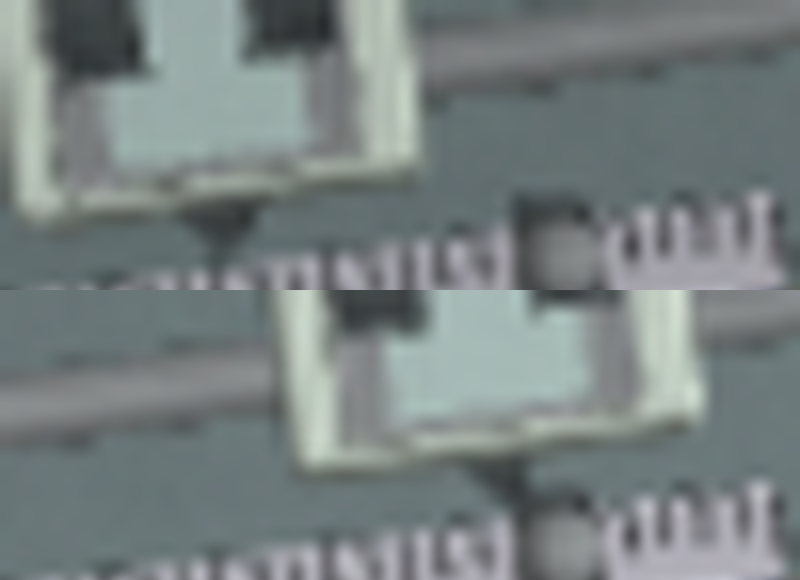

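```bash
python3 - <<'E'
from h import *
hub=np.array([.516,.2061,0]);d=np.array([-.1145,.9934,0]);x=np.array([d[1],-d[0],0])
W=lambda X,Y,z:atz('top',285+(X+.5)/16-.5,205+(Y+.5)/16-.5,z)-hub
for n,p in dict(tip=W(220,250,.038),ball=W(563,252,.069),clampTL=W(515,200,.038),clampTR=W(590,205,.038)).items():print(n,p@d,p@x)
# scene: ball and carriage
S=cloud('scene',np.load('scene0.npy'))-hub
m=(S[...,2]>.062)&(S[...,2]<.077)&(abs(S@x+.057)<.012)&(S@d>.07)&(S@d<.1);print('ball scene depth',m.sum(),np.median(S[m]@d),np.median(S[m]@x))
T=cloud('top',np.load('top0.npy'))-hub
m=(T[...,2]>.062)&(T[...,2]<.08)&(abs(T@x+.057)<.012)&(T@d>.07)&(T@d<.1);print('ball top depth',m.sum(),np.mean(T[m]@d),np.mean(T[m]@x))
E
```

```text
tip 0.12910877130720816 -0.04856097354630959
ball 0.08441065837155469 -0.05652345253117988
clampTL 0.08951138528403078 -0.04738586683254484
clampTR 0.07975590650135296 -0.04941169660260507
ball scene depth 44 0.08321706101166627 -0.06011376690716793
ball top depth 27 0.08520249652948889 -0.05756455193695284
```

```bash
python3 arc.py 179 237 5
```

```text
0.0006 0.0077 0 0 0 0;0.0022 0.0074 0 0 0 0;0.0036 0.0068 0 0 0 0;0.0049 0.0059 0 0 0 0;0.0060 0.0048 0 0 0 0
```

Call:
{"method": "step_arm", "body": {
  "series": "0.0006 0.0077 0 0 0 0;0.0022 0.0074 0 0 0 0;0.0036 0.0068 0 0 0 0;0.0049 0.0059 0 0 0 0;0.0060 0.0048 0 0 0 0;0 0 0 0 0 0;0 0 0 0 0 0;0 0 0 0 0 0"
}}

```text
time: 7.85
position: [0.4971, 0.1749, 0.0848]
orientation: [[1.0, -0.003, 0.003], [-0.003, -1.0, 0.002], [0.003, -0.002, -1.0]]
contact_force: [5.3, 4.6, 4.7]
grip_width: 0.243
```

```bash
python3 - <<'E'
from h import *
b,d=grab('top','top4');b2,d2=grab('scene','scene4')
z=lambda b:cv2.resize(b[205:235,285:335],(800,480),interpolation=cv2.INTER_CUBIC)
cv2.imwrite('pics/v5.png',np.vstack([z(b)[:380],cv2.resize(b2[190:230,260:340],(440,220),interpolation=cv2.INTER_CUBIC) @np.eye(3) if 0 else np.pad(cv2.resize(b2[185:225,260:340],(440,220),interpolation=cv2.INTER_CUBIC),((0,0),(0,360),(0,0)))]))
s=telemetry.read_state();p=s['position'];print(s['time'],p,s['contact_force'],np.degrees(np.arctan2(p[1]-.206,p[0]-.516)))
hub=np.array([.516,.2061,0]);D=np.array([-.1145,.9934,0]);x=np.array([D[1],-D[0],0])
P=cloud('top',d)-hub;a=P@D;c=P@x
m=(abs(P[...,2]-.057)<.006)&(abs(c)<.035)&(a>.05)&(a<.17);m[:,:275]=0;m[:,335:]=0
print(np.percentile(a[m],[0.5,50,99.5]),a[m].mean(),m.sum())
E
```

```text
7.95 [0.49710978 0.17488793 0.08479297] [4.24469075 4.15543123 4.57980499] -121.26474433175838
[0.05801326 0.08426651 0.110742  ] 0.08428619217971886 789
```

View pics/v5.png

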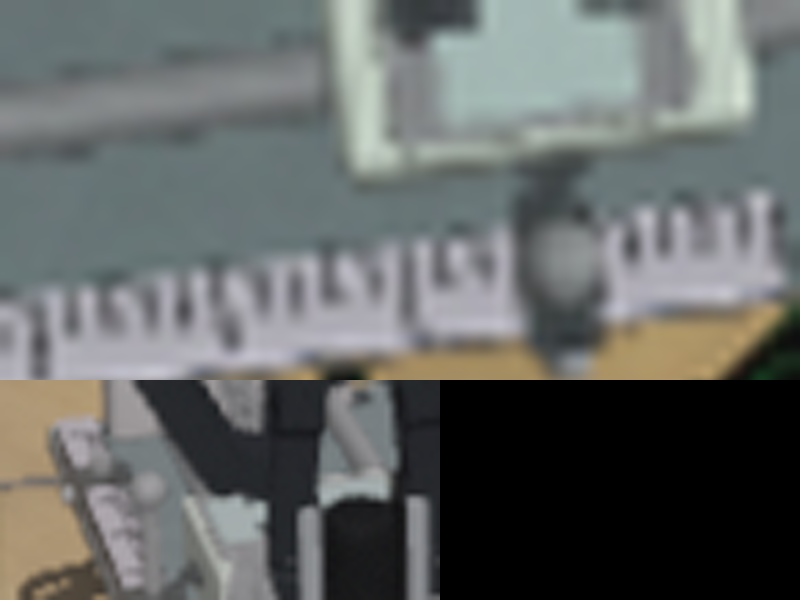

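The carriage centre is at 0.0844 along the travel, the ball at 0.0844 and the clamp at 0.0846. In the picture the pointer at (555,165) runs straight into the middle of the clamp, with the ball at (563,255). Releasing.

Call:
{"method": "step_arm", "body": {
  "series": "0 0 0 0 0 0;0 0 0 0 0 0;0 0 0 0 0 0;0 0 0 0 0 0;0 0 0 0 0 0;0 0 0 0 0 0;0 0 0 0 0 0;0 0 0 0 0 0",
  "claw": 0
}}

```text
time: 8.75
position: [0.4953, 0.1746, 0.0843]
orientation: [[1.0, -0.003, -0.0], [-0.003, -1.0, -0.0], [-0.0, 0.0, -1.0]]
contact_force: [0.1, -0.8, 0.1]
grip_width: 0.999
```

Call:
{"method": "step_arm", "body": {
  "series": "0 0 -0.01 0 0 0;0 0 -0.02 0 0 0;0 0 -0.03 0 0 0;0 0 -0.03 0 0 0;0 0 -0.03 0 0 0;-0.03 0.02 -0.02 0 0 0;-0.03 0.03 0 0 0 0;0 0 0 0 0 0"
}}

```text
time: 9.55
position: [0.4317, 0.1211, 0.2249]
orientation: [[1.0, -0.005, -0.001], [-0.005, -1.0, -0.005], [-0.001, 0.005, -1.0]]
contact_force: [0.2, -0.6, -0.3]
grip_width: 1.002
```

```bash
python3 - <<'E'
from h import *
b,d=grab('top','top5');b2,d2=grab('scene','scene5')
z=cv2.resize(b[195:235,275:335],(600,400),interpolation=cv2.INTER_CUBIC)
y=cv2.resize(b2[165:285,255:395],(200,171),interpolation=cv2.INTER_CUBIC)
cv2.imwrite('pics/v6.png',np.hstack([z,np.pad(y,((0,229),(0,0),(0,0)))]))
s=telemetry.read_state();print(s['time'],s['position'],s['contact_force'],s['grip_width'])
hub=np.array([.516,.2061,0]);D=np.array([-.1145,.9934,0]);x=np.array([D[1],-D[0],0])
P=cloud('top',d)-hub;a=P@D;c=P@x
m=(abs(P[...,2]-.057)<.006)&(abs(c)<.035)&(a>.05)&(a<.17);m[:,:275]=0;m[:,335:]=0
print(np.percentile(a[m],[0.5,50,99.5]),a[m].mean(),m.sum())
E
```

```text
9.65 [0.435154   0.12407242 0.22519067] [ 0.5976697   0.50079374 -0.00545123] 1.0007757305635971
[0.05800093 0.08433155 0.11068215] 0.08429831277759949 783
```

View pics/v6.png

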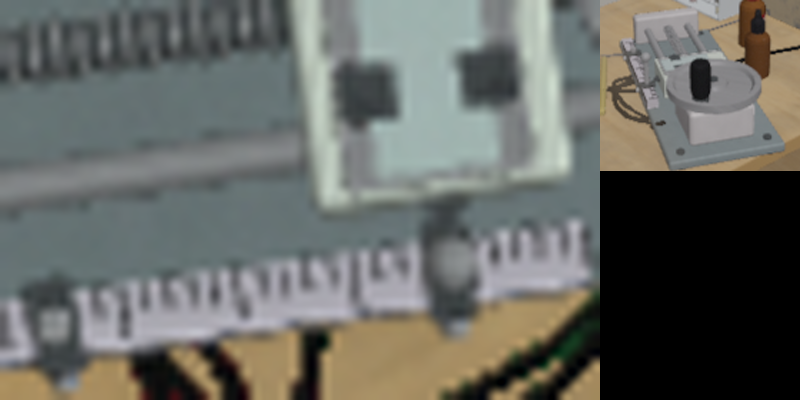

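The pointer at (448,212) meets the tall pin's clamp, with the ball at (453,258). The carriage hasn't moved since release, the arm is clear and the handle is free. Handing in.

```bash
python3 -c "
from workcell import r
print(r.close_job())"
```

```text
the job is handed in; nothing more can be done
None
```

I gripped the crank handle and turned the handwheel about 1.1 turns anticlockwise. That brought the carriage's pointer level with the tall ball-headed pin. I then opened the gripper, lifted clear and handed the job in at about 9.7 s.

- **Alignment:** after release the carriage centre was 84.3 mm from the hub along the travel. The ball measured 84.4 mm and the clamp 84.6 mm. Different cues disagreed by about ±1 mm: the first picture put the pointer tip roughly 1 mm off the carriage centre, away from the wheel, while the later ones showed it centred.
- **Release:** the carriage did not move when I let go, and the contact force was about zero with the arm clear. The wrist force stayed under about 14 N in every reading I took.

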